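# Open the marked compartment of the air-drier and switch its fan on

## Robot

A 6-joint arm with a two-finger parallel gripper is mounted at the origin on the work surface. World frame = base frame: x ahead of the robot, y to its left, z up, the work surface at z = 0. Lengths are in mm, angles in rad, forces in N, time in s.
With the tool pointing down it reaches from about 275 to 750 mm from the base axis. Payload 10.2 kg.
Tool frame: the origin (TCP) lies midway between the tips of the shut fingers; the grasp point (between the pads) lies 19 mm behind it; z points along the fingers, y is the line along which they close (so a half turn about z gives the same grasp; the last joint's range is limited). The gripper opens to 85 mm and grips with 20 to 120 N. Pads are 22 mm wide; open, the fingers measure 114 mm over their backs; the gripper's body (76 mm by 85 mm) begins 54 mm behind the grasp point. The pads swing forward as they close: fully open they stand 13 mm farther back than shut.
Start: joints at [1.109, 0.313, 1.498, -0, 1.331, -0.223], TCP at [124.194, 510.105, 231.294] pointing down, gripper open.
Joint ranges: [-2.94, 2.94], [-0.97, 2.17], [0.19, 2.56], [-1.23, 4.37], [0.02, 3.11], [-2.88, 2.88]. Speed limits (rad/s): [2.39, 2.39, 3.01, 3.14, 3.14, 3.14].

## Interface

Orientations are given as a unit quaternion [w, x, y, z].
In Python, from rig import sense, capture, finish_job, boxes_of gives the robot as it stands.
- The arm moves only by the tool drive_tool, never from a script. Its argument "commands" is text: rows parted by semicolons, each of 7 numbers parted by spaces: the shift along the world's x, y, z in units of 0.1 m (1.0 is 0.1 m), then the turn, a rotation vector about the world's x, y, z in units of pi/4 rad (1.0 is pi/4 rad), then the opening in per cent of the stroke, from 0 (shut) to 100 (fully open). A call has 1 to 20 rows; each row shifts and turns the commanded pose from where the row before left it; what a row does not reach is not made up. A row lasts 1/12 s, in which the tool goes at most 41.7 mm and 7.16 degrees, less where a joint would pass 70% of its speed; a pose out of reach is approached as far as the arm can. A call with a number of a shift or a turn outside -1 to 1 is refused whole. A call with a gripper value outside its range is refused whole. The fingers move at their own pace and stop on an object; "force" is the grip in N (left out, the last holds). Time passes only in rows, so rows that do not move let the fingers close. It gives the time, the measured TCP pose, the force, the opening and the grip force at its end, in the units of the state.
- sense(): the state, without advancing time (a new reading comes with each control period).
- capture(name): name is "side" or "top" or "wrist"; returns a dict with "pixels" (400x640x3 uint8, blue, green, red), "fov_y" (degrees; the focal length in pixels is half the picture's height over the tangent of half this angle, whatever the lens; pixels are square), "cx", "cy" (the principal point, pixels), "k1" (the pictures are not rectified: a ray, as slopes to the right and down, at radius r is drawn at 1 + k1 r^2 times it, then the intrinsics apply), "position" and "attitude" of the camera in the world; the wrist camera has in their place "tool_from_camera" (4x4, takes a point from camera to tool coordinates, whose origin is the TCP and whose axes are the flange's). Camera axes: x right, y down, z forward; pixel columns grow to the right and rows downward; lengths in mm; the calibration is good to about 2 mm. A picture is of the moment at which its call begins: read the wrist's pose just before it. There is no depth.
- finish_job(): hands the job in; it is judged then, once.
Trained networks look in a picture, given as the dict that the camera call returned (one of the last four; its "shot" number tells which), for a name from the list of things; names that differ only in an ending like _2 or _b are one class to them, and where a whole thing is asked for, a point or a joint stands for the part that bears it (a point fixed in the world has none). Each returns a list of dicts, best first, with "confidence" (0 to 1); they miss things now and then, are a little off and sometimes report something else, mostly with a low value. They report only what shows in the picture. A call takes as long as a camera call.
- boxes_of(picture, name): "position" ([column, row] in pixels, amid what is visible of it).
The state is a dict: "time_s": time; "joints": joint angles; "dq": joint speeds; "tau": joint torques, N m; "eef_pos": TCP position; "ee_rot": TCP orientation; "force": force on the tool from outside, world axes, zero at the start; "wrist_torque": the same for the moment, N m; "grip_width": opening from 0.0 (shut) to 1.0 (fully open); "grip_force": force on a finger pad.
Only numpy, scipy, OpenCV 4.12 (cv2) and the standard library are available. Lean on these libraries where they do the work, as an engineer would, in place of code of your own. Each camera call takes 0.05 s, during which the arm holds its last target. There are 200 camera calls.

## Task

The rinsed print lies in the drier compartment beside the upright tab: turn the drier's dial cover until its opening is squarely over that compartment, so that the air can get out. Then, with the cover left so, flip the fan's toggle under the lamp bar over its centre to the right, as seen from the robot, until it clicks over and stays. Do not force or bang the switch box or lamp bar, and leave everything else on the bench where it lies.

Things in the scene. Friction and masses are not known exactly. Their poses are not given: they have to be found in the camera images.
- drier: Round grey air-drier fixed on the bench: a tub 178 mm across, 55 mm high, with six compartments of 60 degrees, under a white dial cover. Origin under its centre, on the bench. One upright tab (14 mm wide, up to 76 mm above the bench) stands outside its rim, on its own -x side, beside the compartment that holds the rinsed print.
- drier_mark (a point): The middle of the marked compartment (the one beside the tab), at the height of the cover's upper face: 55 mm from the drier's axis towards the tab, 61 mm above the bench. Fixed to the drier; axes as the drier's.
- cover_bar (a point): Centre of the grip bar on the dial cover, on its upright turning axis, 78 mm above the bench. The bar is 58 mm long (this frame's x), 12 mm thick (y) and reaches from the cover's upper face (62 mm above the bench) up to 93 mm. The cover turns with a light drag (0.06 N m), stays where it is left and does not lift.
- cover_opening (a point): Middle of the cover's one wedge-shaped opening (about 40 degrees wide, 30 to 81 mm from the axis), 55 mm from the axis, at the cover's upper face, on the -x side of the cover's frame, in line with the bar. It starts 1.5 to 2.6 rad counterclockwise of the mark, seen from above, so turn the cover clockwise; stops lie 3.1 rad either side of the mark.
- supply: Grey switch box of the drier's fan, fixed on the bench: 90 mm deep (x), 220 mm wide (y), 50 mm high. Origin on the bench straight below the toggle's pivot; x points away from the robot, y to the left as the robot sees it. Flat marks on its top: an O on the left (off), a bar on the right (on). A fuse cap (18 mm wide, 12 mm high) stands at x = 12, y = 92 mm.
- toggle_pivot (a point): The toggle's pivot, on the box's upper face, 50 mm above the bench; axes as the supply's. Round it is a nut 22 mm wide, 7 mm high.
- lamp_bar (a point): Middle of the underside of the lamp bar, 236 mm above the bench, straight above the toggle's pivot; axes as the supply's. The bar is 44 mm deep (x), 310 mm wide (y), 24 mm high, on two 14 mm posts at y = +-140 mm. A tool pointing straight down cannot reach the toggle: lean it 30 to 45 degrees, fingers pointing away from the robot and down, coming in under the bar from the robot's side (-x).
- toggle_tip (a point): Centre of the rounded end of the steel toggle lever, 50 mm from the pivot. The lever is 8 mm thick, 12 mm thick over its outer 20 mm.
- toggle (a joint): Toggle angle, rad: 0 = off, leaning 0.42 to the left (supply's +y); 0.84 = on, leaning 0.42 to the right (-y); 0.42 = upright. A spring holds it on either stop: a sideways push near the tip takes about 8 to 12 N to set it moving, less towards upright; just past upright it snaps over by itself to the other stop and the push on the tool vanishes.
- driver: Bystander, loose: screwdriver lying in the middle of the bench, about 200 mm long, along its x axis.
- motor: Bystander, loose: square stepper motor, 42 x 42 x 36 mm with a thin shaft up to 56 mm, standing near the supply's front; origin under its centre.
- tin: Bystander, loose: small round steel tin, 44 mm across, 30 mm high, near the supply's front; origin under its centre.
- pliers: Bystander, loose: pliers lying flat at the back, about 150 mm long along its x axis, 14 mm high; origin near the middle, on the bench.
- spool: Bystander, loose: black filament spool lying flat on the right, 110 mm across, 42 mm high; origin under its centre.
- mug: Bystander, loose: white mug at the back, 80 mm across, 92 mm high; origin under its centre.
- cleaner: Bystander, loose: white bottle on the left, 60 mm across, 150 mm high; origin under its centre.

How it is judged (in metres and radians):
On the way, in this order (a step that is already met when the one before it is completed fails the run):
1. the cover's opening stands over the marked compartment while the fan is still off (horizontal distance between cover_opening and drier_mark below 0.008 m and value of joint toggle below 0.2 rad), for 0.3 s.
2. the toggle has snapped over to on (value of joint toggle above 0.75 rad), for 0.2 s.
At the end, for the whole second after the job is handed in: The cover's opening is over the marked compartment (its middle within 8 mm of the compartment's middle, seen from above), the toggle rests on its right-hand, on stop (above 0.75 rad), at rest (horizontal distance between cover_opening and drier_mark below 0.008 m and value of joint toggle above 0.75 rad and velocity of joint toggle below 0.1 rad/s); the robot touches nothing.
It fails at once if a loose bystander is disturbed (moved by more than 15 mm) (distance of any of driver, motor, tin, pliers, spool, mug, cleaner from where it was at the start of the episode above 0.015 m).
It fails at once if the switch box, its toggle or its lamp bar is pushed with more than 45 N (contact force between any of the fingers, the arm and supply above 45 N).
It also fails if it takes over 70 s, if anything falls off the work surface, if the arm or the gripper's body presses on something with over 40 N, if the wrist force passes 120 N, or if a joint passes its speed limit or range.

## Working session

There is one attempt and no reset: what is moved stays moved. The work goes in short steps, Python scripts to look and compute and a tool call to move; the robot and the scene stay as the last step left them, time stands still between calls to the robot, and variables do not carry over. Pictures are saved under pics/ and viewed, at most 10 in all, crops included, and the job is handed in when it is done.

Besides the shell and the picture viewer there is one more tool, called after ">>>" as name(argument=value, ...), one argument or row to a line, values as JSON. drive_tool: Moves the arm, as the interface text tells. Shifts and turns lie within -1 to 1; 1 stands for 0.1 m of shift or pi/4 rad of turn. Its arguments: {"type":"object","properties":{"commands":{"type":"string"},"force":{"type":"number"}},"required":["commands"]}

```bash
mkdir -p pics
cat > h.py <<'E'
import numpy as np, cv2
from rig import sense, capture, finish_job, boxes_of
from scipy.spatial.transform import Rotation as R
def rot(a):
    a=np.array(a,float)
    return a if a.shape==(3,3) else R.from_quat(np.r_[a[1:],a[0]]).as_matrix()
def cam(p,s=None):
    f=200/np.tan(np.radians(p["fov_y"])/2)
    if "position" in p: return f,np.array(p["position"],float),rot(p["attitude"])
    T=np.array(p["tool_from_camera"]);A=rot(s["ee_rot"])
    return f,np.array(s["eef_pos"])+A@T[:3,3],A@T[:3,:3]
def ray(p,uv,s=None):
    f,o,A=cam(p,s);d=(np.array(uv,float)-[p["cx"],p["cy"]])/f
    x=d.copy()
    for _ in range(30): x=d/(1+p["k1"]*(x@x))
    v=A@np.r_[x,1];return o,v
def onz(p,uv,z,s=None):
    o,v=ray(p,uv,s);return o+v*(z-o[2])/v[2]
def proj(p,X,s=None):
    f,o,A=cam(p,s);c=A.T@(np.array(X,float)-o);x=c[:2]/c[2]
    return x*(1+p["k1"]*(x@x))*f+[p["cx"],p["cy"]]
E
python3 - <<'E'
from h import *
s=sense();print(s)
for n in("top","side","wrist"):
    p=capture(n);print(n,{k:v for k,v in p.items() if k!="pixels"})
    cv2.imwrite(f"pics/{n}0.png",p["pixels"])
    for o,z in dict(drier=30,drier_mark=61,cover_bar=93,cover_opening=61,supply=50,toggle_pivot=50,toggle_tip=95,lamp_bar=260,toggle=75,driver=10,motor=36,tin=30,pliers=10,spool=42,mug=92,cleaner=150).items():
        b=boxes_of(p,o)[:2]
        print(o,[(np.round(x["position"]).tolist(),round(x["confidence"],2),onz(p,x["position"],z,s).round().tolist()) for x in b])
E
```

```text
{'time_s': 0.0, 'joints': array([ 1.10863758e+00,  3.13424503e-01,  1.49849497e+00, -7.78520392e-06,
        1.33101548e+00, -2.23430807e-01]), 'dq': array([ 0.00018128,  0.00102063, -0.00068426,  0.00138972,  0.00141968,
        0.00045911]), 'tau': array([ 1.78320450e-03, -4.12265539e+01, -2.59743440e+01, -1.13710823e-04,
        4.15673640e-03,  2.74675710e-05]), 'eef_pos': array([124.04473976, 509.84301225, 230.7263443 ]), 'ee_rot': array([-2.22026391e-04,  1.19079781e-01,  9.92884462e-01, -6.33371752e-04]), 'force': array([-0.47995952,  0.3917253 ,  0.44799039]), 'wrist_torque': array([ 0.0143045 ,  0.00342989, -0.03018075]), 'grip_force': 0.0, 'grip_width': 1.005164517345064}
top {'fov_y': 48.04871262275971, 'cx': 324.50403469993256, 'cy': 201.4969745938762, 'k1': 0.013065499334249135, 'position': array([ 256.08411765,   -3.70588825, 1773.06057928]), 'attitude': array([-0.07506516,  0.71505311, -0.69086675,  0.07594339]), 'shot': 1}
drier [([271.0, 200.0], 0.56, [632.0, 215.0, 30.0])]
drier_mark [([277.0, 200.0], 0.82, [629.0, 186.0, 61.0])]
cover_bar [([272.0, 200.0], 0.79, [6
[... 1864 characters left out ...]
'fov_y': 65.27919408617826, 'cx': 318.71701500291425, 'cy': 195.76608387125674, 'k1': 0.014839791754723766, 'tool_from_camera': array([[ 2.69360646e-04, -9.44071452e-01, -3.29740838e-01,
         8.62286432e+01],
       [ 9.99999949e-01,  3.10769917e-04, -7.28704863e-05,
         7.79084984e-02],
       [ 1.71268479e-04, -3.29740802e-01,  9.44071488e-01,
        -1.43265173e+02],
       [ 0.00000000e+00,  0.00000000e+00,  0.00000000e+00,
         1.00000000e+00]]), 'shot': 3}
drier []
drier_mark []
cover_bar []
cover_opening []
supply []
toggle_pivot []
toggle_tip []
lamp_bar []
toggle []
driver [([28.0, 383.0], 0.69, [354.0, -5.0, 10.0])]
motor []
tin []
pliers []
spool []
mug []
cleaner []
```

Run:
```python
import cv2,numpy as np
t=cv2.imread("pics/top0.png");s=cv2.imread("pics/side0.png")
c=lambda im,x,y,w,h:cv2.resize(im[y:y+h,x:x+w],(400,300),interpolation=cv2.INTER_CUBIC)
cv2.imwrite("pics/m0.png",np.vstack([np.hstack([c(t,230,170,80,60),c(s,250,160,80,60)]),np.hstack([c(t,340,170,100,75),c(s,320,220,120,90)])]))
```

```text
(no output)
```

View pics/m0.png

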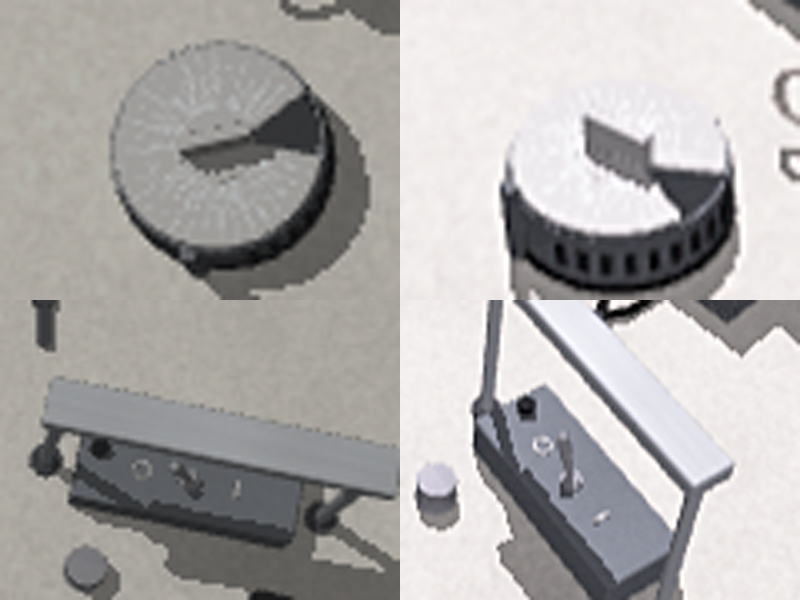

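View pics/side0.png

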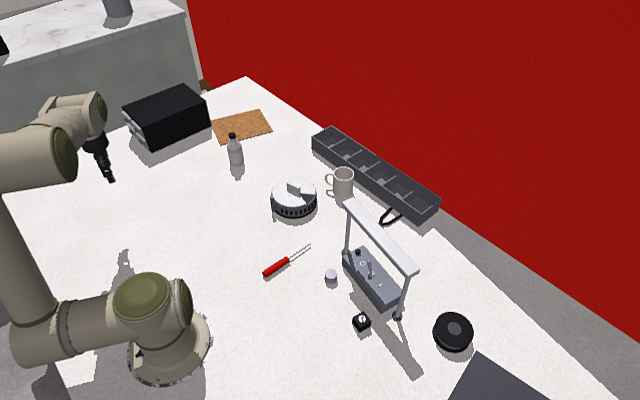

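Run:
```python
from h import *
t=capture("top");s=capture("side");S=sense()
T=lambda x,y,z:onz(t,[230+x/5,170+y/5],z).round()
T2=lambda x,y,z:onz(t,[340+x/4,170+(y-300)/4],z).round()
S1=lambda x,y,z:onz(s,[250+(x-400)/5,160+y/5],z).round()
S2=lambda x,y,z:onz(s,[320+(x-400)*.3,220+(y-300)*.3],z).round()
print("cover top",T(215,145,62),"open",T(292,128,62),"tab",T(190,255,70),"bar",T(182,155,93),T(250,135,93))
print("side cover",S1(620,160,62),"tab",S1(510,185,74),"open",S1(690,190,62))
print("supply pivot",T2(193,490,54),S2(570,487,54),"tip",T2(175,467,95),S2(563,437,95))
print("box front edge top",T2(72,497,50),T2(292,540,50),"marks O |",T2(142,469,50),T2(237,489,50),S2(543,446,50),S2(602,518,50))
print("bar ends front-underside ",T2(43,415,260),T2(390,490,260),"posts",T2(45,460,0),T2(320,515,0))
for o in("motor","tin","driver","mug","pliers","spool","cleaner"): 
  for p in (t,s): print(o,[(b["position"].__class__ and np.round(b["position"]).tolist(),round(b["confidence"],2),onz(p,b["position"],20).round().tolist()) for b in boxes_of(p,o)[:1]])
p=capture("top")
```

```text
cover top [631. 202.  62.] open [647. 142.  62.] tab [542. 215.  70.] bar [615. 223.  93.] [633. 172.  93.]
side cover [629. 194.  62.] tab [545. 218.  74.] open [648. 136.  62.]
supply pivot [ 575. -250.   54.] [ 579. -250.   54.] tip [ 589. -226.   95.] [ 592. -224.   95.]
box front edge top [ 564. -132.   50.] [ 529. -346.   50.] marks O | [ 594. -200.   50.] [ 578. -293.   50.] [ 596. -199.   50.] [ 579. -292.   50.]
bar ends front-underside  [598. -90. 260.] [ 542. -389.  260.] posts [ 610. -108.    0.] [ 564. -384.    0.]
motor [([411.0, 249.0], 0.46, [458.0, -343.0, 20.0])]
motor [([362.0, 322.0], 0.75, [459.0, -329.0, 20.0])]
tin []
tin [([376.0, 264.0], 0.72, [644.0, -217.0, 20.0])]
driver [([322.0, 262.0], 0.5, [396.0, 1.0, 20.0])]
driver [([277.0, 264.0], 0.72, [397.0, 5.0, 20.0])]
mug [([296.0, 159.0], 0.95, [811.0, 124.0, 20.0])]
mug [([342.0, 181.0], 0.87, [838.0, 145.0, 20.0])]
pliers [([350.0, 160.0], 0.63, [812.0, -98.0, 20.0])]
pliers [([386.0, 222.0], 0.64, [810.0, -115.0, 20.0])]
spool [([458.0, 208.0], 0.69, [628.0, -531.0, 20.0])]
spool [([292.0, 188.0], 0.31, [660.0, 248.0, 20.0])]
cleaner [([184.0, 206.0], 0.56, [600.0, 558.0, 20.0])]
cleaner [([236.0, 150.0], 0.93, [629.0, 593.0, 20.0])]
```

>>> drive_tool(
  commands="0.281 -0.173 0 0 0 -0.0744 100;0.281 -0.173 0 0 0 -0.0744 100;0.281 -0.173 0 0 0 -0.0744 100;0.281 -0.173 0 0 0 -0.0744 100;0.281 -0.173 0 0 0 -0.0744 100;0.281 -0.173 0 0 0 -0.0744 100;0.281 -0.173 0 0 0 -0.0744 100;0.281 -0.173 0 0 0 -0.0744 100;0.281 -0.173 0 0 0 -0.0744 100;0.281 -0.173 0 0 0 -0.0744 100;0.281 -0.173 0 0 0 -0.0744 100;0.281 -0.173 0 0 0 -0.0744 100;0.281 -0.173 0 0 0 -0.0744 100;0.281 -0.173 0 0 0 -0.0744 100;0.281 -0.173 0 0 0 -0.0744 100;0.281 -0.173 0 0 0 -0.0744 100;0.281 -0.173 0 0 0 -0.0744 100;0.281 -0.173 0 0 0 -0.0744 100;0 0 0 0 0 0 100;0 0 0 0 0 0 100",
  force=25,
)

```text
time_s: 5.07
eef_pos: [630.8, 197.6, 230.3]
ee_rot: [-0.0, 0.602, 0.798, -0.0]
force: [-0.7, 0.6, -0.1]
grip_width: 0.997
grip_force: 0.0
```

Run:
```python
from h import *
s=sense();p=capture("wrist");print(s["eef_pos"],s["ee_rot"],s["joints"])
im=p["pixels"].copy();cv2.imwrite("pics/w1.png",im)
for o,z in dict(cover_bar=93,cover_opening=62,drier_mark=62,drier=40).items():
    print(o,[(np.round(x["position"]).tolist(),round(x["confidence"],2),onz(p,x["position"],z,s).round(1).tolist()) for x in boxes_of(p,o)[:2]])
```

```text
[630.7572583  197.58314905 230.27208689] [-4.47672614e-04  6.02164736e-01  7.98371640e-01 -3.92734766e-04] [ 1.26669330e-01  6.28086558e-01  1.02327994e+00  6.30076238e-05
  1.49141555e+00 -1.51712196e-01]
cover_bar [([320.0, 162.0], 0.61, [624.8, 217.3, 93.0]), ([317.0, 162.0], 0.21, [623.0, 216.6, 93.0])]
cover_opening [([320.0, 162.0], 0.77, [626.9, 210.2, 62.0])]
drier_mark [([317.0, 159.0], 0.62, [623.8, 212.4, 62.0])]
drier [([318.0, 163.0], 0.86, [627.3, 203.7, 40.0])]
```

View pics/w1.png

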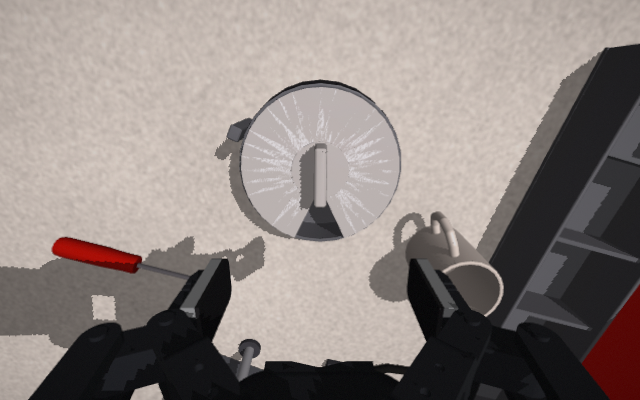

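Run:
```python
from h import *
s=sense();p=capture("wrist")
O=lambda u,z:onz(p,u,z,s).round(1)
print("bar",O((320.5,145),93),O((320.5,206),93))
c=[O(u,62)[:2] for u in((241,163),(400,163),(321,85),(321,240))];print(c,(c[0]+c[1])/2,(c[2]+c[3])/2)
print("open",O((301,238),62),O((343,238),62))
im=p["pixels"][100:220,200:360];im=cv2.resize(im,None,fx=5,fy=5,interpolation=cv2.INTER_CUBIC)
cv2.imwrite("pics/w1c.png",im)
```

```text
bar [620.1 234.3  93. ] [636.7 177.5  93. ]
[array([548.9, 188.7]), array([705.2, 233.9]), array([606.4, 283.6]), array([652.2, 127.2])] [627.05 211.3 ] [629.3 205.4]
open [630.1 123.4  62. ] [675.  136.3  62. ]
```

View pics/w1c.png

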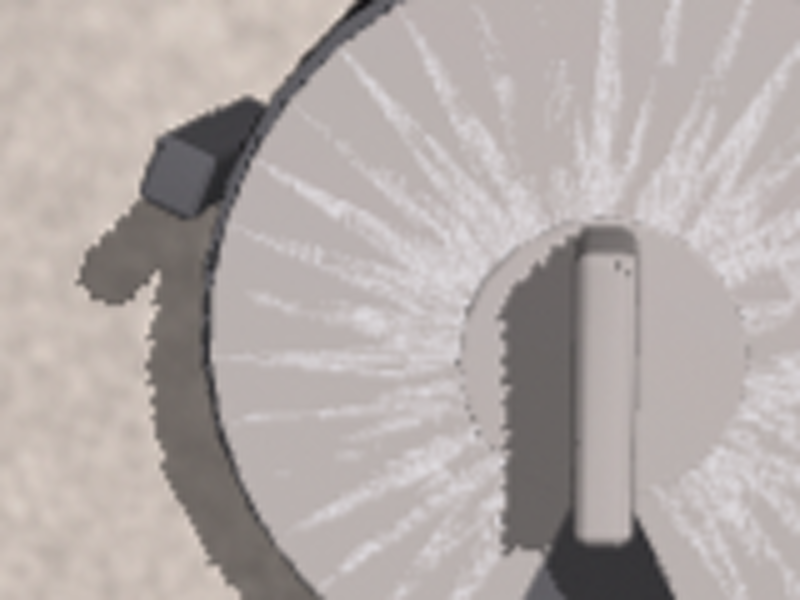

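Run:
```python
from h import *
s=sense();p=capture("wrist")
O=lambda x,y,z:onz(p,(200+x/5,100+y/5),z,s)[:2]
a,b=O(607,252,93),O(607,545,93);c=(a+b)/2;t=O(179,175,76)
an=lambda v:np.degrees(np.arctan2(v[1],v[0]))
print(a,b,np.linalg.norm(a-b),c,"tab",t,np.linalg.norm(t-c),an(t-c),"opening dir",an(b-a),"cw turn",(an(b-a)-an(t-c))%360)
q=s["ee_rot"];print("tool y",an(rot(q)[:,1]))
```

```text
[622.39069514 229.69137356] [638.49456986 174.65053006] 57.348315007010406 [630.4426325  202.17095181] tab [541.37876367 218.09034992] 90.47541084401574 169.86589247907617 opening dir -73.69155597051946 cw turn 116.44255155040437
tool y 16.130089317326053
```

>>> drive_tool(
  commands="0 0.045 0 0 0 0 100;0 0 -0.35 0 0 0 60;0 0 -0.35 0 0 0 60;0 0 -0.35 0 0 0 60;0 0 -0.35 0 0 0 60;0 0 -0.1 0 0 0 60;0 0 -0.1 0 0 0 60;0 0 0 0 0 0 60;0 0 0 0 0 0 0;0 0 0 0 0 0 0;0 0 0 0 0 0 0;0 0 0 0 0 0 0;0 0 0 0 0 0 0;0 0 0 0 0 0 0;0 0 0 0 0 0 0;0 0 0 0 0 0 0",
  force=25,
)

```text
time_s: 6.75
eef_pos: [630.3, 203.2, 73.1]
ee_rot: [0.001, 0.601, 0.799, 0.0]
force: [-3.4, -1.5, 6.4]
grip_width: 0.132
grip_force: 28.7
```

>>> drive_tool(
  commands="0 0 0 0 0 -0.1294 0;0 0 0 0 0 -0.1294 0;0 0 0 0 0 -0.1294 0;0 0 0 0 0 -0.1294 0;0 0 0 0 0 -0.1294 0;0 0 0 0 0 -0.1294 0;0 0 0 0 0 -0.1294 0;0 0 0 0 0 -0.1294 0;0 0 0 0 0 -0.1294 0;0 0 0 0 0 -0.1294 0;0 0 0 0 0 -0.1294 0;0 0 0 0 0 -0.1294 0;0 0 0 0 0 -0.1294 0;0 0 0 0 0 -0.1294 0;0 0 0 0 0 -0.1294 0;0 0 0 0 0 -0.1294 0;0 0 0 0 0 -0.1294 0;0 0 0 0 0 -0.1294 0;0 0 0 0 0 -0.1294 0;0 0 0 0 0 -0.1294 0",
)

```text
time_s: 8.42
eef_pos: [632.2, 201.5, 73.2]
ee_rot: [0.001, 0.996, -0.093, 0.003]
force: [5.9, -8.6, 1.2]
grip_width: 0.137
grip_force: 28.1
```

>>> drive_tool(
  commands="0 0 0 0 0 0 0;0 0 0 0 0 0 0;0 0 0 0 0 0 0;0 0 0 0 0 0 0;0 0 0 0 0 0 50;0 0 0 0 0 0 60;0 0 0 0 0 0 60;0 0 0 0 0 0 60;0 0 0.3 0 0 0 60;0 0 0.4 0 0 0 60;0 0 0.4 0 0 0 60;0 0 0.4 0 0 0 60;0 0 0.4 0 0 0 60;0 0 0 0 0 0 60;0 0 0 0 0 0 60",
)

```text
time_s: 9.67
eef_pos: [630.5, 203.5, 263.7]
ee_rot: [-0.001, 0.996, -0.091, 0.002]
force: [-0.8, -0.6, -0.3]
grip_width: 0.601
grip_force: 0.0
```

Run:
```python
from h import *
s=sense();p=capture("wrist");print(s["eef_pos"],s["joints"])
cv2.imwrite("pics/w2.png",p["pixels"])
```

```text
[630.46955632 203.51711536 263.74619532] [1.35734035e-01 6.16167776e-01 9.58258331e-01 1.23674599e-04
 1.56243189e+00 1.88779506e+00]
```

View pics/w2.png

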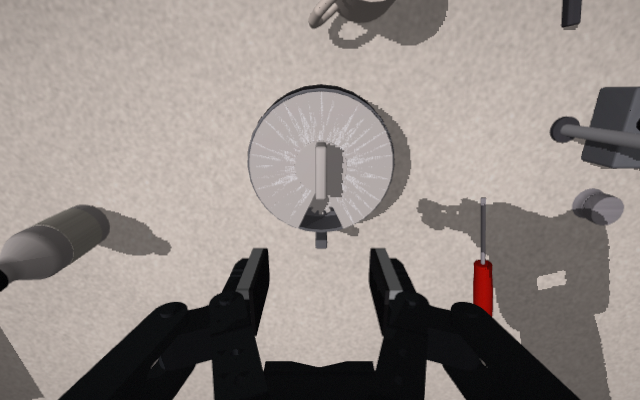

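The opening (321,218) now lines up with the bar and the tab (321,240), so the cover is done. Next I move to the front of the switch box.

>>> drive_tool(
  commands="-0.285 -0.1 0 0 0 0.154 0;-0.285 -0.1 0 0 0 0.154 0;-0.285 -0.1 0 0 0 0.154 0;-0.285 -0.1 0 0 0 0.154 0;-0.285 -0.1 0 0 0 0.154 0;-0.285 -0.1 0 0 0 0.154 0;0 -0.225 0 0 0 0.154 0;0 -0.225 0 0 0 0.154 0;0 -0.225 0 0 0 0.154 0;0 -0.225 0 0 0 0.154 0;0 -0.225 0 0 0 0.154 0;0 -0.225 0 0 0 0.154 0;0 -0.225 0 0 0 0.154 0;0 -0.225 0 0 0 0.154 0;0 -0.225 0 0 0 0.154 0;0 -0.225 0 0 0 0.154 0;0 -0.225 0 0 0 0.154 0;0 -0.225 0 0 0 0.154 0;0 -0.225 0 0 0 0.154 0;0 -0.225 0 0 0 0.154 0",
  force=25,
)

```text
time_s: 11.38
eef_pos: [458.3, -172.5, 259.6]
ee_rot: [-0.002, 0.434, 0.901, 0.0]
force: [0.2, 0.1, -0.9]
grip_width: -0.004
grip_force: 0.0
```

>>> drive_tool(
  commands="0 0 0 0 0 0.1537 0;0 0 0 0 0 0.1537 0;0 0 0 0 0 0.1537 0;0 0 0 0 0 0.1537 0;0 0 0 0 0 0.1537 0;0 0 0 0 0 0.1537 0;0 0 0 -0.0226 -0.125 0 0;0 0 0 -0.0226 -0.125 0 0;0 0 -0.1 -0.0226 -0.125 0 0;0 0 -0.1 -0.0226 -0.125 0 0;0 0 -0.2 -0.0226 -0.125 0 0;0 0 -0.3 -0.0226 -0.125 0 0;0 0 -0.3 -0.0226 -0.125 0 0;0 0 0 0 0 0 0;0 0 0 0 0 0 0;0 0 0 0 0 0 0",
)

```text
time_s: 12.72
eef_pos: [463.2, -169.1, 183.3]
ee_rot: [0.312, 0.08, 0.947, -0.021]
force: [-0.2, 0.2, -0.1]
grip_width: 0.002
grip_force: 0.0
```

Run:
```python
from h import *
s=sense();p=capture("wrist");print(s["eef_pos"],s["joints"],s["time_s"]);print(rot(s["ee_rot"]).round(3))
cv2.imwrite("pics/w3.png",p["pixels"])
np.save("s3.npy",np.r_[s["eef_pos"],s["ee_rot"]])
for o in("toggle_tip","toggle_pivot","toggle","lamp_bar","supply"): print(o,[(np.round(x["position"]).tolist(),round(x["confidence"],2)) for x in boxes_of(p,o)[:2]])
```

```text
[ 463.16129706 -169.05131757  183.33203996] [-0.77999889  0.03439204  2.11872811  0.7083611   0.56728427 -2.70815601] 12.7167
[[-0.793  0.165  0.587]
 [ 0.139  0.986 -0.089]
 [-0.594  0.011 -0.805]]
toggle_tip [([277.0, 220.0], 0.72), ([350.0, 97.0], 0.32)]
toggle_pivot [([257.0, 186.0], 0.94)]
toggle [([528.0, 52.0], 0.34)]
lamp_bar [([255.0, 185.0], 0.76)]
supply [([254.0, 187.0], 0.7)]
```

View pics/w3.png

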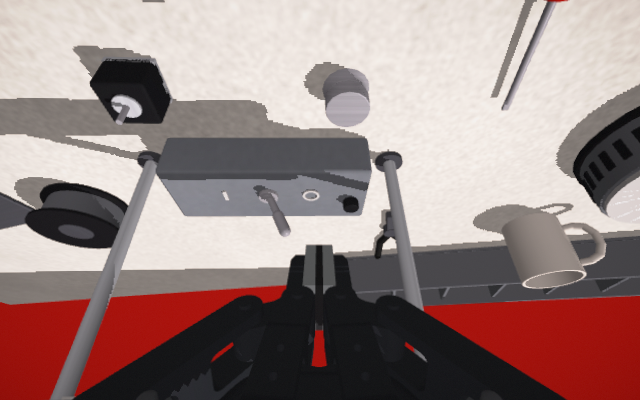

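Run:
```python
from h import *
a=np.load("s3.npy");s=dict(eef_pos=a[:3],ee_rot=a[3:]);p=capture("wrist")
O=lambda x,y,z:onz(p,(x,y),z,s).round(1)
o,b,pv=O(311,196,50),O(224.5,196.5,50),O(266,192,55)
print("O",o,"bar",b,"mid",(o+b)/2,"pivot nut",pv,"yaw",np.degrees(np.arctan2(-(o-b)[0],(o-b)[1])))
print("tip",O(284,231,96),"front edge",O(163,177,50),O(370,181,50),"fuse",O(348,205,60))
print("tin",O(347,110,30),"motor",O(130,90,36))
```

```text
O [ 596.6 -198.4   50. ] bar [ 580.1 -294.1   50. ] mid [ 588.35 -246.25   50.  ] pivot nut [ 573.2 -243.2   55. ] yaw -9.782407031807285
tip [ 588.4 -225.1   96. ] front edge [ 535.5 -340.9   50. ] [ 580.2 -132.    50. ] fuse [ 607.2 -158.3   60. ]
tin [ 498.4 -147.7   30. ] motor [ 443.7 -316.3   36. ]
```

>>> drive_tool(
  commands="0.18 -0.031 -0.135 0 0 0 0;0.18 -0.031 -0.135 0 0 0 0;0.18 -0.031 -0.135 0 0 0 0;0.18 -0.031 -0.135 0 0 0 0;0.18 -0.031 -0.135 0 0 0 0;0.18 -0.031 -0.135 0 0 0 0;0 0 0 0 0 0 0;0 0 0 0 0 0 0",
)

```text
time_s: 13.73
eef_pos: [570.9, -186.9, 100.8]
ee_rot: [0.312, 0.08, 0.947, -0.02]
force: [-0.5, 1.0, -0.3]
grip_width: -0.001
grip_force: 0.0
```

Run:
```python
from h import *
s=sense();p=capture("wrist");q=capture("side");print(s["eef_pos"],s["joints"],s["force"]);print(rot(s["ee_rot"]).round(2))
O=lambda x,y,z:onz(p,(x,y),z,s).round(1)
w=p["pixels"];x=cv2.resize(q["pixels"][230:330,320:430],(528,480),interpolation=cv2.INTER_CUBIC)
cv2.imwrite("pics/w4.png",w)
for o in("toggle_tip","toggle_pivot","toggle"): print(o,[(np.round(b["position"]).tolist(),round(b["confidence"],2)) for b in boxes_of(p,o)[:2]])
print("expect pivot,tip,TCPtip",proj(p,(583,-247,50),s),proj(p,(586.5,-227,96),s))
```

```text
[ 570.90470727 -186.85374927  100.8086133 ] [-0.63278614  0.4023521   1.91613902  0.87081404  0.37023178 -2.78774172] [-0.48395025  0.98241236 -0.30096338]
[[-0.79  0.16  0.59]
 [ 0.14  0.99 -0.09]
 [-0.59  0.01 -0.8 ]]
toggle_tip [([249.0, 246.0], 0.55)]
toggle_pivot [([251.0, 175.0], 0.69)]
toggle [([250.0, 250.0], 0.63)]
expect pivot,tip,TCPtip [232.23434516 202.05538876] [255.49665925 267.09964712]
```

View pics/w4.png

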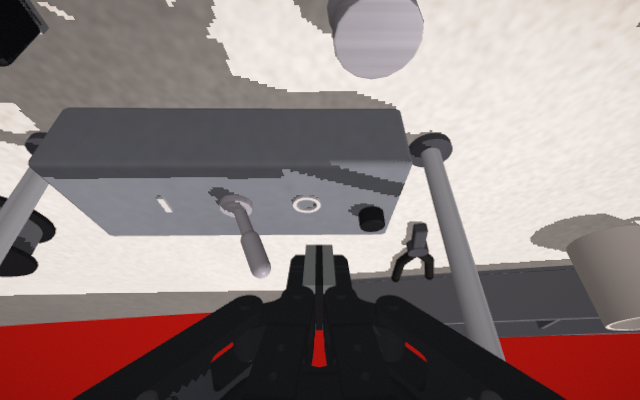

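>>> drive_tool(
  commands="0 0 0 0 0 -0.083 0;0 0 0 0 0 -0.083 0;0 0 0 0 0 -0.083 0;0 0 0 0 0 -0.083 0;0 0 0 0 0 0 0;0 0 0 0 0 0 0",
)

```text
time_s: 14.48
eef_pos: [570.4, -187.0, 101.8]
ee_rot: [0.307, 0.191, 0.931, -0.057]
force: [-0.0, -0.3, 0.2]
grip_width: -0.002
grip_force: 0.0
```

Run:
```python
from h import *
s=sense();print(s["eef_pos"],s["joints"],s["force"]);print(rot(s["ee_rot"]).round(2))
```

```text
[ 570.43240677 -187.03673299  101.77682437] [-0.55506558  0.39574728  1.92325702  0.47772669  0.21778332 -2.15771878] [-0.01896448 -0.33125502  0.1680526 ]
[[-0.74  0.39  0.55]
 [ 0.32  0.92 -0.22]
 [-0.59  0.01 -0.8 ]]
```

>>> drive_tool(
  commands="0.08 -0.016 -0.062 0.013 0.031 0 0;0.08 -0.016 -0.062 0.013 0.031 0 0;0.08 -0.016 -0.062 0 0 0 0;0.08 -0.016 -0.062 0 0 0 0;0 0 0 0 0 0 0;0 0 0 0 0 0 0;0 0 0 0 0 0 0",
)

```text
time_s: 15.07
eef_pos: [602.1, -193.5, 76.4]
ee_rot: [0.282, 0.193, 0.938, -0.052]
force: [-0.9, 0.3, 0.2]
grip_width: 0.0
grip_force: 0.0
```

Run:
```python
from h import *
s=sense();print(s["eef_pos"],s["joints"],s["force"]);print(rot(s["ee_rot"]).round(2))
p=capture("wrist");print(proj(p,(583,-247,50),s),proj(p,(586.5,-226,96),s))
cv2.imwrite("pics/w5.png",p["pixels"])
```

```text
[ 602.06105442 -193.50380495   76.36144114] [-0.52759139  0.50165817  1.80767655  0.29636416  0.2662591  -1.95558497] [-0.88185185  0.34368404  0.15523115]
[[-0.77  0.39  0.51]
 [ 0.33  0.92 -0.21]
 [-0.55  0.01 -0.84]]
[221.22259529 221.58080876] [244.53286136 296.26200903]
```

View pics/w5.png

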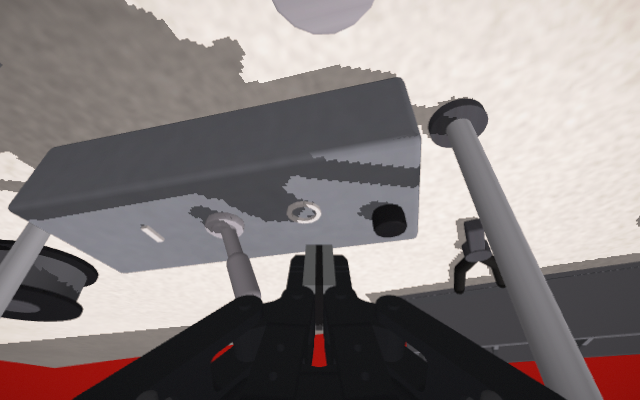

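>>> drive_tool(
  commands="-0.005 -0.03 0.04 0 0 0 0;-0.005 -0.03 0 0 0 0 0;-0.005 -0.03 0 0 0 0 0;-0.005 -0.03 0 0 0 0 0;-0.005 -0.03 0 0 0 0 0;-0.005 -0.03 0 0 0 0 0;-0.005 -0.03 0 0 0 0 0;0 0 0 0 0 0 0",
)

```text
time_s: 15.78
eef_pos: [599.3, -214.1, 81.1]
ee_rot: [0.282, 0.193, 0.938, -0.052]
force: [1.3, 7.6, 4.6]
grip_width: 0.003
grip_force: 4.1
```

>>> drive_tool(
  commands="-0.004 -0.025 0 0 0 0 0;-0.004 -0.025 0 0 0 0 0;0 0 0 0 0 0 0",
)

```text
time_s: 16.03
eef_pos: [598.5, -219.4, 81.0]
ee_rot: [0.282, 0.193, 0.938, -0.052]
force: [1.4, 5.7, 3.5]
grip_width: 0.0
grip_force: 2.8
```

>>> drive_tool(
  commands="-0.004 -0.025 0 0 0 0 0;-0.004 -0.025 0 0 0 0 0;0 0 0 0 0 0 0",
)

```text
time_s: 16.28
eef_pos: [597.5, -225.0, 80.8]
ee_rot: [0.282, 0.194, 0.938, -0.053]
force: [0.7, 2.1, 1.8]
grip_width: 0.004
grip_force: 1.2
```

Contact was made as planned and the force is falling as the lever nears upright.

>>> drive_tool(
  commands="-0.004 -0.025 0 0 0 0 0;-0.004 -0.025 0 0 0 0 0;0 0 0 0 0 0 0",
)

```text
time_s: 16.53
eef_pos: [596.3, -230.3, 80.3]
ee_rot: [0.282, 0.194, 0.938, -0.053]
force: [0.9, 0.4, -0.7]
grip_width: 0.004
grip_force: 0.0
```

>>> drive_tool(
  commands="-0.004 -0.025 0 0 0 0 0;0 0 0 0 0 0 0;0 0 0 0 0 0 0",
)

```text
time_s: 16.78
eef_pos: [596.0, -232.4, 80.3]
ee_rot: [0.282, 0.194, 0.938, -0.053]
force: [0.3, -0.5, -0.4]
grip_width: 0.002
grip_force: 0.0
```

Run:
```python
from h import *
s=sense();p=capture("wrist");print(s["joints"],s["force"]);q=capture("side")
cv2.imwrite("pics/w6.png",np.hstack([cv2.resize(p["pixels"][150:350,100:420],(480,300)),cv2.resize(q["pixels"][220:320,320:426],(318,300))]))
```

```text
[-0.60222171  0.50597588  1.78529766  0.40309822  0.30215157 -2.11799581] [ 0.2839273  -0.54999437 -0.41507653]
```

View pics/w6.png

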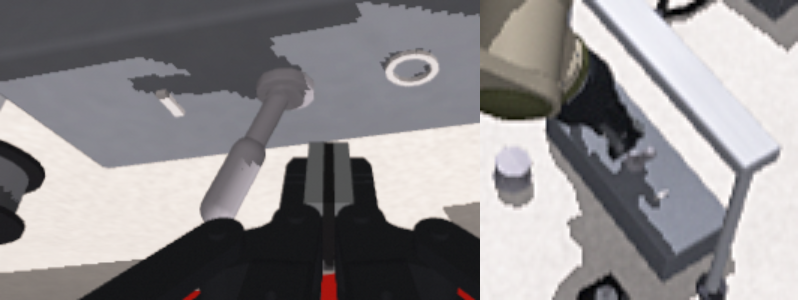

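The lever now leans right, towards the bar mark, and the force is gone, so it has snapped over. I'll back out the way I came.

>>> drive_tool(
  commands="0.005 0.05 0 0 0 0 0;0.005 0.1 0 0 0 0 0;-0.15 0.03 0.1 0 0 0 0;-0.18 0.03 0.135 0 0 0 0;-0.18 0.03 0.135 0 0 0 0;-0.18 0.03 0.135 0 0 0 0;-0.18 0.03 0.135 0 0 0 0;-0.18 0.03 0.135 0 0 0 0;-0.18 0.03 0.135 0 0 0 0;0 0 0 0 0 0 0;0 0 0 0 0 0 0;0 0 0 0 0 0 0",
)

```text
time_s: 17.88
eef_pos: [474.4, -196.1, 171.3]
ee_rot: [0.282, 0.194, 0.938, -0.053]
force: [0.4, -0.1, -0.3]
grip_width: 0.0
grip_force: 0.0
```

Run:
```python
from h import *
s=sense();print(s["eef_pos"],s["force"],s["time_s"]);p=capture("wrist");q=capture("top");r=capture("side")
z=lambda im,x,y,w,h:cv2.resize(im[y:y+h,x:x+w],(400,300),interpolation=cv2.INTER_CUBIC)
cv2.imwrite("pics/m7.png",np.vstack([np.hstack([z(q["pixels"],230,170,80,60),z(r["pixels"],320,220,120,90)]),np.hstack([z(p["pixels"],120,120,280,210),z(r["pixels"],250,160,80,60)])]))
```

```text
[ 474.44633838 -196.11355799  171.27932819] [ 0.36408219 -0.08655677 -0.26560031] 17.8833
```

View pics/m7.png

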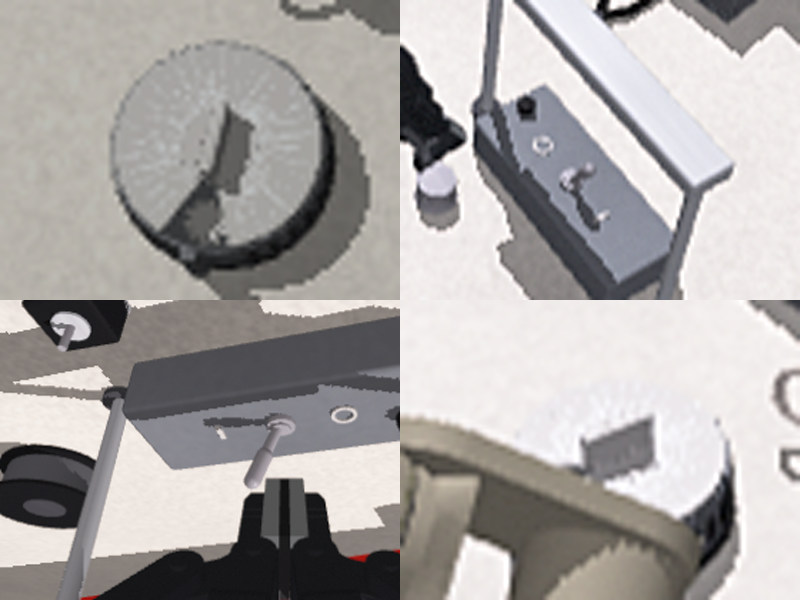

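The cover's opening sits at the tab, the toggle leans right, and the tool is clear of everything.

```bash
python3 -c "
from rig import finish_job
print(finish_job())"
```

```text
the job is handed in; nothing more can be done
None
```

The job is handed in: the cover's opening stands over the compartment by the tab, the fan toggle has snapped right to on, and the arm is clear at 17.9 s; the hand-in returned no verdict.

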